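Clamp the transformer in the toggle fixture

ROBOT

A 7-joint arm with a two-finger parallel gripper is mounted at the origin on the work surface. World frame = base frame: x ahead of the robot, y to its left, z up, the work surface at z = 0. Lengths are in m, angles in rad, forces in N, time in s.
With the tool pointing down it reaches from about 0.4 to 0.85 m from the base axis. Payload 10.4 kg.
Tool frame: the origin (TCP) lies where the fingers leave the gripper's body, on its centre line; the fingertips stand 73 mm ahead of it and the grasp point (between the pads) lies 54 mm ahead of it; z points along the fingers, y is the line along which they close (so a half turn about z gives the same grasp; the last joint's range is limited). The gripper opens to 85 mm and grips with 20 to 120 N. Pads are 22 mm wide; open, the fingers measure 114 mm over their backs; the gripper's body (76 mm by 85 mm) begins 54 mm behind the grasp point. The pads swing forward as they close: fully open they stand 13 mm farther back than shut.
Start: joints at [1.277, 0.332, -0.065, 1.46, 0.022, 1.35, -0.088], TCP at [0.167, -0.602, 0.304] pointing down, gripper open.
Joint ranges: [-2.6, 2.6], [-0.5, 2.12], [-1.47, 1.34], [0.16, 2.42], [-1.27, 4.41], [0.06, 2.06], [-2.6, 2.6]. Speed limits (rad/s): [2.22, 2.22, 2.79, 2.79, 3.14, 3.14, 3.14].

INTERFACE

Orientations are given as a unit quaternion [x, y, z, w].
In Python, from workcell import manip, camera gives the robot as it stands. The module is installed in compiled form; this text tells all that it offers.
- The arm moves only by the shell command python3 -m creep 'ROWS' [OPENING] [FORCE]. ROWS is JSON, a list of rows, each a list of 2 entries, a list of its own where there are three numbers: the shift along the tool's x, y, z in mm, then the turn about the tool's z in rad. In form: [[[tx, ty, tz], twist], ...]. A call has 1 to 5 rows; each row is the pose to reach, as a shift and turn from the pose commanded when the call began, along the tool's axes at that moment; what a row does not reach only later rows make up. A row lasts 1/12 s, in which the tool goes at most 41.7 mm and 7.16 degrees, less where a joint would pass 70% of its speed; a pose out of reach is approached as far as the arm can. A call with a gripper value outside its range is refused whole. OPENING is the opening, from 0 (shut) to 1 (fully open), set as the call begins (- or left out, the last holds). The fingers move at their own pace and stop on an object; FORCE is the grip in N (left out, the last holds). Time passes only in rows, so rows that repeat a pose let the fingers close. It gives the time, the measured TCP pose, the force, the opening and the grip force at its end, in the units of the state.
- manip.get_obs(): the state, without advancing time (a new reading comes with each control period).
- camera(name): name is "scene" or "top"; returns a dict with "pixels" (480x640x3 uint8, red, green, blue), "z_map" (480x640 float32, m along the optical axis (not along the pixel's ray), 0 where there is no reading), "fx", "fy", "cx", "cy" (pixels), "extrinsics" (4x4, takes a point from world to camera coordinates). Camera axes: x right, y down, z forward; pixel columns grow to the right and rows downward; lengths in m; the calibration is good to about 2 mm. A picture is of the moment at which its call begins.
- manip.hand_in(): hands the job in; it is judged then, once.
The state is a dict: "clock": time; "joint_pos": joint angles; "joint_velocities": joint speeds; "tau": joint torques, N m; "position": TCP position; "ee_rot": TCP orientation; "ft_force": force on the tool from outside, world axes, zero at the start; "torque": the same for the moment, N m; "grip_width": opening from 0.0 (shut) to 1.0 (fully open); "grasp_force": force on a finger pad.
Only numpy, scipy, OpenCV 4.12 (cv2) and the standard library are available. Lean on these libraries where they do the work, as an engineer would, in place of code of your own. Each camera call takes 0.05 s, during which the arm holds its last target. There are 200 camera calls.

TASK

Set the large oblong transformer flat on the steel plate in the clamp fixture, snug and square against both stops with its long side along the side stop, and let go of it. Then push the toggle clamp's handle down past its dead point, fully home, so that the pad holds the transformer down. Leave everything else on the bench where it lies.

Things in the scene. Friction and masses are not known exactly. Their poses are not given: they have to be found in the camera images.
- transformer: The part: an oblong blue epoxy block, 72 mm long (its x) x 52 mm wide (its y) x 48 mm high, about 0.3 to 0.6 kg. Origin at the centre of its underside, z up. The two ends are alike: it may go in either way round. It is the larger of the two blue blocks, and the only oblong one.
- fixture: Fixed clamp fixture: a grey slab 255 x 110 x 20 mm (x -85 to +170, y +-55 mm in its own frame) with a toggle clamp. Origin on its underside, below the pressure arm's pivot; +x points from the clamp to the nest, z up; the clamp works in the plane y = 0. The clamp's steel cheeks (x -63 to +19, y +-19 mm) rise to 108 mm. A 96 x 84 mm steel plate lies on the nest end, its top 23 mm above the bench.
- end_stop (a point): Middle of the end stop's top edge, on its face towards the nest: fixture x = 74, y = 0, z = 33 mm. The stop stands on the plate at the clamp side, 10 mm high, 40 mm wide (across the fixture's y); the transformer's short end goes against it. Same axes as the fixture.
- side_stop (a point): Middle of the side stop's top edge, on its face towards the nest: fixture x = 112, y = -26, z = 33 mm. The stop stands on the plate on the -y side, 10 mm high, 50 mm long (along the fixture's x); the transformer's long side goes against it. Same axes as the fixture.
- nest (a point): The point on the plate's top face (23 mm above the bench; x = 110, y = 0 mm in the fixture's frame) where the centre of the transformer's underside is when the transformer lies flat and touches both stops, its long axis along the fixture's x. Same axes as the fixture.
- clamp_hinge (a point): Hinge of the clamp's handle, fixed in the fixture at x = -45, y = 0, z = 90 mm. Same axes as the fixture; the hinge line is its y.
- handle_grip (a point): Centre of the handle's rubber sleeve (a round bar, 20 mm thick), 105 mm from the hinge; the sleeve runs from 45 to 140 mm from the hinge and points away from the nest. It moves with the handle.
- clamp_handle (a joint): Handle angle, rad. 0: open, the handle rises 1.134 rad (65 deg) above level, leaning away from the nest (fixture -x). Grows as it goes away from the nest and down: its rise is 1.134 minus the value. Dead point at 0.97, end stop at 1.08 (near level), where it locks if the part is in. Moves at 1 to 2 N; past 0.3 it falls by itself to about 0.75, where the pad meets the part; from there it springs back until pushed past the dead point (some 5 N).
- pad: Round black rubber pad, 28 mm across, sprung, on the end of the pressure arm; origin at the middle of its face. Clamp open: the arm stands upright over the fixture's origin, tip about 215 mm above the bench, the pad reaching out towards the nest to about x = 45 mm. It swings down towards the nest as the handle goes down and presses the middle of the transformer's top with about 18 N.
- choke: Bystander: small square blue epoxy transformer, 46 x 46 x 36 mm. Origin: centre of its underside.
- display_tube: Bystander, fragile: flat glass vacuum display tube, 90 x 26 x 13 mm, with a pointed tip at one end. Origin: centre of its underside.
- battery_door: Bystander: cream plastic battery door, 62 x 48 x 7 mm. Origin: centre of its underside.
- case_half: Bystander: cream plastic calculator case half, an open shell 145 x 80 x 24 mm. Origin: centre of its underside.
- flux_jar: Bystander: jar, 52 mm across, 70 mm high. Origin: centre of its underside.
Things that resemble listed ones, but are neither listed nor needed, are in the scene too. Leave any orange or pink look-alike of the transformer alone.

How it is judged:
On the way, in this order (a step that is already met when the one before it is completed fails the run):
1. the transformer lies flat and square against both stops, released, the clamp still open (x of transformer in the frame of nest between -0.004 and 0.004 m and y of transformer in the frame of nest between -0.004 and 0.004 m and z of transformer in the frame of nest between -0.003 and 0.003 m and angle between the x axis of transformer and the x axis of fixture, either way round below 0.09 rad and angle between transformer's own z axis and vertical below 0.05 rad and contact force between the fingers and transformer below 0.3 N and linear speed of transformer below 0.02 m/s and value of joint clamp_handle below 0.6 rad), for 0.3 s.
2. the handle is past its dead point and the pad presses on the transformer (value of joint clamp_handle above 1.03 rad and contact force between pad and transformer above 8 N), for 0.2 s.
At the end, for the whole second after the job is handed in: The transformer lies flat on the plate within 4 mm of touching both stops and square to them within 0.09 rad (5 degrees), either way round, at rest and released; the handle is past its dead point (joint above 1.03 rad) and still; the pad presses on the transformer with more than 8 N (all of step 2 and x of transformer in the frame of nest between -0.004 and 0.004 m and y of transformer in the frame of nest between -0.004 and 0.004 m and z of transformer in the frame of nest between -0.003 and 0.003 m and angle between the x axis of transformer and the x axis of fixture, either way round below 0.09 rad and angle between transformer's own z axis and vertical below 0.05 rad and contact force between the fingers and transformer below 0.3 N and linear speed of transformer below 0.02 m/s and velocity of joint clamp_handle below 0.05 rad/s).
It fails at once if the glass display tube is moved by more than 20 mm (distance of display_tube from where it was at the start of the episode above 0.02 m).
It fails at once if another bystander (small square transformer, battery door, case half or jar) is moved by more than 30 mm (distance of any of choke, battery_door, case_half, flux_jar from where it was at the start of the episode above 0.03 m).
It also fails if it takes over 64 s, if anything falls off the work surface, if the arm or the gripper's body presses on something with over 40 N, if the wrist force passes 120 N, or if a joint passes its speed limit or range.

## Working session

There is one attempt and no reset: what is moved stays moved. The work goes in short steps, Python scripts to look and compute and a shell command to move; the robot and the scene stay as the last step left them, time stands still between calls to the robot, and variables do not carry over. Pictures are saved under pics/ and viewed, at most 10 in all, crops included, and the job is handed in when it is done.

```bash
mkdir -p pics; cat > h.py <<'E'
import numpy as np, cv2
from workcell import manip, camera
from scipy.spatial.transform import Rotation as R
def shot(n):
    c=camera(n); np.savez('pics/'+n+'.npz',**{k:np.asarray(v) for k,v in c.items()}); return c
def cloud(c):
    v,u=np.mgrid[:480,:640]; z=c['z_map']
    p=np.stack([(u-c['cx'])/c['fx']*z,(v-c['cy'])/c['fy']*z,z],-1)
    E=np.asarray(c['extrinsics']); w=(p-E[:3,3])@E[:3,:3]
    w[z<=0]=np.nan; return w
def onplane(c,u,v,h):
    E=np.asarray(c['extrinsics']); d=np.array([(u-c['cx'])/c['fx'],(v-c['cy'])/c['fy'],1])@E[:3,:3]
    o=-E[:3,:3].T@E[:3,3]; return o+d*(h-o[2])/d[2]
def totool(target,pos,quat): return (R.from_quat(quat).inv().apply(np.array(target)-pos)*1000).round(1)
E
python3 - <<'E'
from h import *
for n in('scene','top'):
    c=shot(n); cv2.imwrite(f'pics/{n}0.png',c['pixels'][...,::-1]); print(n,c['fx'],np.asarray(c['extrinsics']).round(3).tolist())
o=manip.get_obs(); print(o)
E
```

```text
scene 529.1427606054607 [[0.292, 0.957, -0.004, -0.169], [0.803, -0.247, -0.542, -0.303], [-0.52, 0.155, -0.84, 1.477], [0.0, 0.0, 0.0, 1.0]]
top 535.6690165426771 [[0.003, -1.0, 0.001, 0.023], [-0.99, -0.003, -0.138, 0.497], [0.138, -0.0, -0.99, 1.422], [0.0, 0.0, 0.0, 1.0]]
{'clock': 0.1, 'joint_pos': array([ 1.27740338,  0.33280065, -0.06468851,  1.46082158,  0.02157122,
        1.34985651, -0.08850518]), 'joint_velocities': array([-0.00045028, -0.00242236,  0.00135734, -0.00170712,  0.000877  ,
        0.00042123, -0.00086043]), 'tau': array([ 2.61445901e-03, -6.26747847e+01,  4.98037983e-02, -3.92428493e+01,
        1.63168152e-02,  6.99670898e-03,  2.79082076e-05]), 'position': array([ 0.16712976, -0.60201209,  0.30321747]), 'ee_rot': array([ 9.90847979e-01,  1.34981209e-01, -9.36376517e-05, -5.88778788e-04]), 'ft_force': array([-0.42888267,  0.12903357, -0.40124819]), 'torque': array([ 0.00368449,  0.00018151, -0.03870278]), 'grasp_force': 0.0, 'grip_width': 0.9965587720171085}
```

View pics/scene0.png

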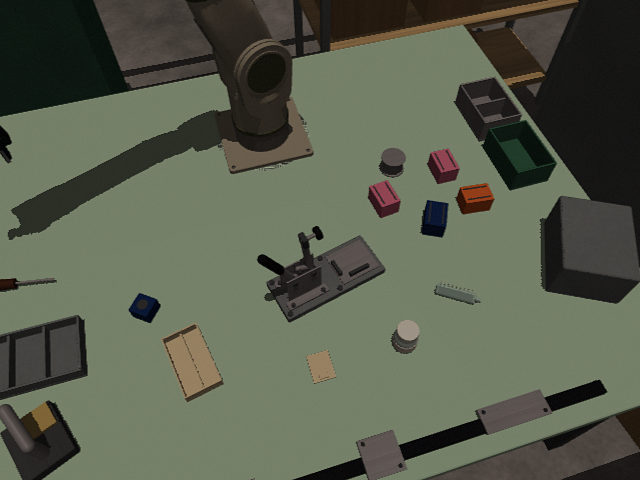

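View pics/top0.png

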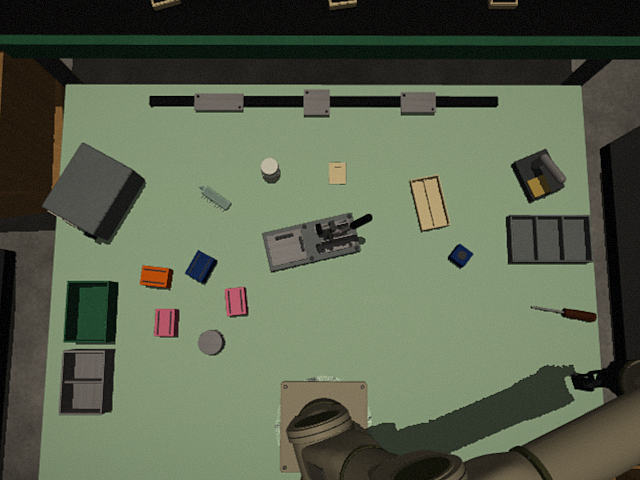

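Candidates for the transformer, as top-view pixels:
- Blue oblong at (201,267), which is (435,218) in the scene view.
- Small square blue choke at (460,256).
- Pink look-alikes at (236,302) and (166,323).
- Orange look-alike at (156,276).

I choose the blue oblong at (201,267). The fixture is at top (310,242), with its nest to the left and its stops near (285,237) and (304,243). The glass tube is at (215,197).

```bash
python3 - <<'E'
from h import *
for n in('top','scene'):
    c=dict(np.load(f'pics/{n}.npz')); P=cloud(c); hsv=cv2.cvtColor(c['pixels'],cv2.COLOR_RGB2HSV)
    m=cv2.inRange(hsv,(105,120,30),(130,255,255))
    for k in cv2.findContours(m,cv2.RETR_EXTERNAL,cv2.CHAIN_APPROX_NONE)[0]:
        if cv2.contourArea(k)<150: continue
        mm=np.zeros(m.shape,np.uint8); cv2.drawContours(mm,[k],-1,1,-1)
        q=P[(mm>0)]; q=q[~np.isnan(q[:,0])]; zt=np.percentile(q[:,2],90); t=q[abs(q[:,2]-zt)<.006]
        r=cv2.minAreaRect((t[:,:2]*1000).astype(np.float32)); print(n,'blue',k.mean(0).round(0),zt.round(4),r,len(t))
    # fixture slab top z~.02-.023
    v,u=np.mgrid[:480,:640]
    box=(u>250)&(u<395)&(v>195)&(v<330)
    s=box&(hsv[...,1]<60)&(P[...,2]>.014)&(P[...,2]<.2)
    t=P[s]; r=cv2.minAreaRect((t[(t[:,2]<.03)][:,:2]*1000).astype(np.float32)); print(n,'fix',r, cv2.boxPoints(r).round(0).tolist())
    z=P[...,2][box]; print(np.histogram(z[~np.isnan(z)],bins=[-.01,.005,.015,.018,.0215,.026,.03,.036,.05,.08,.1,.12,.2,.3])[0])
c=dict(np.load('pics/top.npz')); a=c['pixels'][205:305,170:370]; b=dict(np.load('pics/scene.npz'))['pixels'][185:325,255:455]
im=np.vstack([cv2.resize(a,(600,300),interpolation=cv2.INTER_CUBIC),cv2.resize(b,(600,420),interpolation=cv2.INTER_CUBIC)])
im=cv2.resize(im,(500,600)); cv2.imwrite('pics/crop1.png',im[...,::-1])
E
```

```text
top blue [[199. 266.]] 0.051 ((418.3599548339844, 332.89617919921875), (51.71984100341797, 70.05235290527344), 61.7856330871582) 388
top blue [[461. 255.]] 0.0381 ((452.21136474609375, -371.5130310058594), (42.78871536254883, 45.502567291259766), 51.844520568847656) 207
top fix ((489.42303466796875, 34.22137451171875), (110.2544937133789, 254.93936157226562), 13.447443962097168) [[406.0, 145.0], [465.0, -103.0], [573.0, -77.0], [513.0, 171.0]]
[14918   676   555  1016   935   202    97    30    46   122   178   164
   220]
scene blue [[142. 305.]] 0.038 ((451.8878479003906, -374.2072448730469), (45.758155822753906, 44.88657760620117), 52.25657272338867) 371
scene blue [[436. 213.]] 0.05 ((420.00738525390625, 331.568359375), (49.1123046875, 74.2315902709961), 61.582176208496094) 473
scene fix ((490.8841247558594, 34.046836853027344), (113.27333068847656, 255.47776794433594), 13.397530555725098) [[406.0, 145.0], [465.0, -103.0], [576.0, -77.0], [516.0, 171.0]]
[13072   397   482  1448  1368   282   213   334   311   269   366   338
   335]
```

View pics/crop1.png

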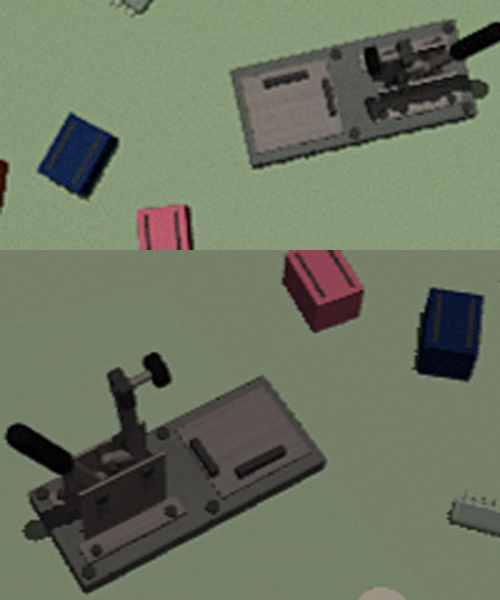

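The crop confirms it: an oblong blue block with two slots at top (201,267), and the fixture with both stops clear and the clamp open. The transformer is at (0.419, 0.332) with its long axis at 151.7°. The fixture origin is about (0.500, -0.007), with its x axis at 103.4°.

```bash
cat > w.py <<'E'
# usage: w.py x y z yawdeg : tool-frame shift/twist from measured pose to world TCP target
import sys
from h import *
t=list(map(float,sys.argv[1:5])); o=manip.get_obs()
r=R.from_quat(o['ee_rot']).as_matrix(); yaw=np.degrees(np.arctan2(r[1,0],r[0,0]))
d=(t[3]-yaw+180)%360-180
print('t',round(o['clock'],2),'pos',o['position'].round(4),'yaw',round(yaw,1),'grip',round(o['grip_width'],3),round(o['grasp_force'],1),'F',o['ft_force'].round(1),'q7',o['joint_pos'][6].round(2))
print('shift',totool(t[:3],o['position'],o['ee_rot']),'twist',round(-np.radians(d),3))
E
python3 -m creep '[[[342,-63,-57],-0.6],[[342,-63,-57],-0.6],[[342,-63,-57],-0.6],[[342,-63,-57],-0.6],[[342,-63,-57],-0.6]]' 1 40; python3 w.py 0.48 -0.2 0.37 151.7
```

```text
clock: 0.52
position: [0.3534, -0.511, 0.3377]
ee_rot: [0.905, 0.425, -0.0, -0.0]
ft_force: [1.1, -0.7, 0.1]
grip_width: 1.001
grasp_force: 0.0
t 0.52 pos [ 0.3534 -0.511   0.3377] yaw 50.3 grip 1.001 0.0 F [ 1.1 -0.7  0.1] q7 0.14
shift [ 320.1 -101.6  -32.2] twist -1.771
```

```bash
python3 - <<'E'
from h import *
# stop check: dark stops on the plate, points at z~33mm
f=np.radians(103.4); X=np.array([np.cos(f),np.sin(f)]); Y=np.array([-X[1],X[0]])
for n in('top','scene'):
    c=dict(np.load(f'pics/{n}.npz')); P=cloud(c)
    d=P[...,:2]-np.array([.4999,-.0073]); a=d@X*1000; b=d@Y*1000
    s=(P[...,2]>.0305)&(P[...,2]<.038)
    for nm,m in(('side',s&(a>84)&(a<140)&(abs(b+30)<14)),('end',s&(abs(a-70)<12)&(abs(b)<26))):
        if m.sum()>4: print(n,nm,m.sum(),cv2.minAreaRect(np.stack([a[m],b[m]],-1).astype(np.float32)))
E
```

```text
top side 39 ((113.5800552368164, -29.066940307617188), (8.941204071044922, 47.42875671386719), 89.76168823242188)
top end 31 ((70.19148254394531, 2.3384361267089844), (7.925873279571533, 39.65115737915039), 0.9594894647598267)
scene side 66 ((111.97242736816406, -31.3450927734375), (10.20018196105957, 49.9318733215332), 89.5318832397461)
scene end 51 ((69.4682388305664, -0.0889129638671875), (40.07852554321289, 9.363418579101562), 88.3943099975586)
```

```bash
python3 -m creep '[[[320,-102,-32],-0.6],[[320,-102,-32],-0.6],[[320,-102,-32],-0.6],[[320,-102,-32],-0.6],[[320,-102,-32],-0.6]]' >/dev/null; python3 w.py 0.46 0.1 0.37 151.7
```

```text
t 0.93 pos [ 0.4315 -0.3185  0.3572] yaw 84.6 grip 1.003 0.0 F [ 0.7 -0.8  0.8] q7 0.41
shift [419.3 -10.6 -12.8] twist -1.17
```

```bash
python3 -m creep '[[[420,-11,-13],-0.6],[[420,-11,-13],-0.6],[[420,-11,-13],-0.6],[[420,-11,-13],-0.6],[[420,-11,-13],-0.6]]' >/dev/null; python3 w.py 0.43 0.3 0.33 151.7
```

```text
t 1.35 pos [ 0.4461 -0.1109  0.3636] yaw 119.0 grip 0.998 0.0 F [ 1.1  0.3 -0.4] q7 0.68
shift [367.1 185.2  33.4] twist -0.57
```

```bash
python3 -m creep '[[[367,185,0],-0.57],[[367,185,0],-0.57],[[367,185,0],-0.57],[[367,185,0],-0.57],[[367,185,0],-0.57]]' >/dev/null; python3 w.py 0.4195 0.332 0.22 151.7
```

```text
t 1.77 pos [0.4389 0.0973 0.3638] yaw 151.7 grip 1.001 0.0 F [ 1.5 -0.   0.4] q7 0.82
shift [128.5 197.6 143.6] twist -0.0
```

```bash
python3 -m creep '[[[134,198,40],0],[[134,198,40],0],[[134,198,40],0],[[134,198,40],0],[[134,198,60],0]]' >/dev/null; python3 -m creep '[[[27,40,30],0],[[27,40,30],0],[[27,40,30],0]]' >/dev/null; python3 w.py 0.414 0.335 0.17 151.7
```

```text
t 2.43 pos [0.4136 0.348  0.2871] yaw 151.6 grip 0.999 0.0 F [-0.2 -0.5 -0.3] q7 0.08
shift [ -7.1 -11.  117.1] twist -0.001
```

```bash
python3 -m creep '[[[-7,-11,40],0],[[-7,-11,80],0],[[-7,-11,100],0],[[-7,-11,100],0],[[-7,-11,100],0]]' >/dev/null; python3 w.py 0.414 0.335 0.09 151.7
python3 - <<'E'
from h import *
c=shot('top'); cv2.imwrite('pics/pre.png',cv2.resize(c['pixels'][200:350,110:310],(600,450))[...,::-1])
E
```

```text
t 2.85 pos [0.4171 0.3314 0.1899] yaw 151.3 grip 1.005 0.0 F [-0.1  0.2  0.8] q7 0.03
shift [ 4.4  1.7 99.9] twist -0.007
```

View pics/pre.png

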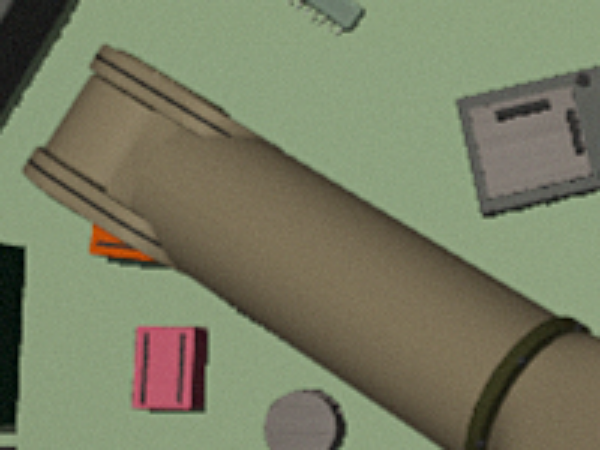

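The picture shows only the forearm, which hides the part, so I rely on the earlier measurement.

```bash
python3 -m creep '[[[4,2,35],0],[[4,2,70],0],[[4,2,100],0],[[4,2,100],0],[[4,2,100],0]]' >/dev/null; python3 w.py 0.414 0.335 0.09 151.7
```

```text
t 3.32 pos [0.4149 0.3361 0.091 ] yaw 151.3 grip 1.001 0.0 F [-0.5  0.  -0.2] q7 -0.08
shift [ 0.3 -1.4  1. ] twist -0.007
```

```bash
for i in 1 2 3; do python3 -m creep '[[[0,0,0],0],[[0,0,0],0],[[0,0,0],0],[[0,0,0],0]]' 0 50 >/dev/null; python3 w.py 0.414 0.335 0.2 151.7; done
```

```text
t 3.65 pos [0.4155 0.3365 0.092 ] yaw 151.3 grip 0.598 51.7 F [-1.2 -1.2 11.7] q7 -0.08
shift [   0.4   -1.7 -108.1] twist -0.007
t 3.98 pos [0.4155 0.3365 0.0919] yaw 151.3 grip 0.603 51.8 F [-1.  -2.3 10.8] q7 -0.08
shift [   0.4   -1.8 -108.1] twist -0.007
t 4.32 pos [0.4155 0.3365 0.0919] yaw 151.3 grip 0.598 51.8 F [-1.6 -1.2 10.9] q7 -0.08
shift [   0.4   -1.8 -108.1] twist -0.007
```

```bash
python3 -m creep '[[[0,0,-30],0],[[0,0,-70],0],[[0,0,-110],0],[[0,0,-110],0]]' >/dev/null; python3 w.py 0.4655 0.1112 0.2 103.4
```

```text
t 4.65 pos [0.4161 0.3385 0.2075] yaw 151.3 grip 0.599 55.4 F [ 0.6  0.6 -1.3] q7 0.03
shift [-152.3 -175.8    6.7] twist 0.837
```

```bash
python3 -m creep '[[[-30,-35,0],0.12],[[-60,-70,0],0.25],[[-90,-105,0],0.37],[[-120,-140,0],0.5],[[-150,-175,0],0.6]]' >/dev/null;  python3 w.py 0.4655 0.1112 0.2 103.4
```

```text
t 5.07 pos [0.4574 0.13   0.2005] yaw 116.6 grip 0.597 55.4 F [ 1.4 -0.  -3.1] q7 -0.04
shift [-20.4  -1.1   0.5] twist 0.23
```

```bash
python3 -m creep '[[[-10,-1,0],0.1],[[-20,-1,0],0.2],[[-20,-1,0],0.23],[[-20,-1,0],0.23]]' >/dev/null;  python3 w.py 0.4655 0.1112 0.135 103.4
python3 - <<'E'
from h import *
c=shot('scene'); cv2.imwrite('pics/carry.png',cv2.resize(c['pixels'][150:330,230:470],(800,600))[...,::-1])
E
```

```text
t 5.4 pos [0.4658 0.113  0.2003] yaw 103.6 grip 0.599 55.4 F [-0.1  0.5 -3.3] q7 -0.22
shift [-1.6 -0.7 65.3] twist 0.003
```

View pics/carry.png

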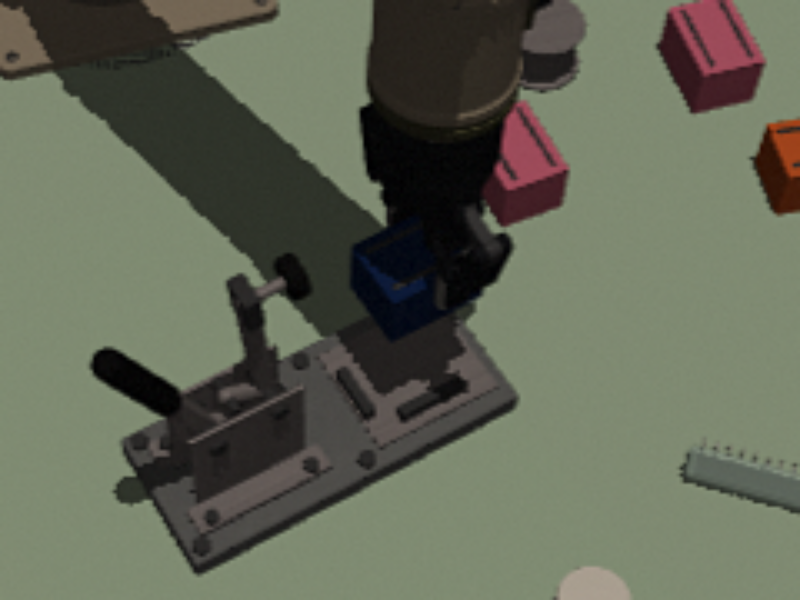

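The block is held level and square above the nest at crop (400,280), and the clamp is clear to its left. Next I lower it to just above the plate.

```bash
python3 -m creep '[[[-2,-1,25],0],[[-2,-1,50],0],[[-2,-1,75],0],[[-2,-1,75],0],[[-2,-1,75],0]]' >/dev/null;  python3 w.py 0.4655 0.1112 0.117 103.4
python3 - <<'E'
from h import *
c=shot('scene'); P=cloud(c); hsv=cv2.cvtColor(c['pixels'],cv2.COLOR_RGB2HSV)
m=(cv2.inRange(hsv,(105,120,30),(130,255,255))>0); m[:, :250]=False
d=P[...,:2]-np.array([.4999,-.0073]); f=np.radians(103.4); X=np.array([np.cos(f),np.sin(f)]); Y=np.array([-X[1],X[0]])
a=(d@X*1000)[m]; b=(d@Y*1000)[m]; z=P[...,2][m]*1000
for n,q in(('a',a),('b',b),('z',z)): print(n,np.nanpercentile(q,[1,5,50,95,99]).round(1),len(q))
E
```

```text
t 5.87 pos [0.4644 0.112  0.1246] yaw 103.9 grip 0.603 55.2 F [ 1.5 -0.3 -2.9] q7 -0.31
shift [-1.1  0.9  7.6] twist 0.009
a [ 82.2  82.6  87.9 105.7 108.6] 86
b [-17.2 -16.3  -4.6  20.7  25.3] 86
z [75.3 76.1 79.4 82.3 83.1] 86
```

```bash
python3 -m creep '[[[0,0,4],0.01],[[0,0,8],0.01],[[0,0,8],0.01],[[0,0,8],0.01]]' >/dev/null;  python3 w.py 0.4655 0.1112 0.117 103.4;  python3 -m creep '[[[0,0,1],0],[[0,0,2],0],[[0,0,2],0]]' >/dev/null;  python3 w.py 0.4655 0.1112 0.117 103.4
```

```text
t 6.25 pos [0.4652 0.1114 0.117 ] yaw 103.2 grip 0.601 55.3 F [ 0.8  0.1 -2.9] q7 -0.33
shift [-0.3  0.2  0. ] twist -0.004
t 6.5 pos [0.4653 0.1115 0.115 ] yaw 103.2 grip 0.599 55.7 F [-1.1 -1.2  1.3] q7 -0.33
shift [-0.3  0.1 -2. ] twist -0.004
```

```bash
python3 -m creep '[[[-2,2,0],0],[[-4,4,0],0],[[-5,5,0],0],[[-5,5,0],0]]' >/dev/null;  python3 w.py 0.4732 0.1048 0.115 103.4; python3 -m creep '[[[-1,1,0],0],[[-2,2,0],0],[[-2,2,0],0]]' >/dev/null;  python3 w.py 0.4732 0.1048 0.115 103.4
```

```text
t 6.83 pos [0.4717 0.1078 0.115 ] yaw 103.2 grip 0.599 56.3 F [-1.4  0.7  4.5] q7 -0.32
shift [-3.3  0.8 -0. ] twist -0.004
t 7.08 pos [0.4739 0.1065 0.115 ] yaw 103.2 grip 0.599 56.3 F [-3.1  2.2  6.2] q7 -0.32
shift [-1.5 -1.1  0. ] twist -0.004
```

```bash
for i in 1 2 3; do python3 -m creep '[[[-0.5,0,0],0],[[-1,0,0],0],[[-1,0,0],0]]' >/dev/null;  python3 w.py 0.4732 0.1048 0.115 103.4|head -1; done; for i in 1 2; do python3 -m creep '[[[0,0.5,0],0],[[0,1,0],0],[[0,1,0],0]]' >/dev/null;  python3 w.py 0.4732 0.1048 0.115 103.4|head -1; done
```

```text
t 7.33 pos [0.4741 0.1058 0.115 ] yaw 103.2 grip 0.596 56.3 F [-1.4  4.7  4.4] q7 -0.32
t 7.58 pos [0.4742 0.1057 0.1151] yaw 103.2 grip 0.595 56.3 F [-2.9  8.   5.4] q7 -0.32
t 7.83 pos [0.4742 0.1055 0.1151] yaw 103.3 grip 0.603 56.4 F [-2.9  9.4  7.2] q7 -0.31
t 8.08 pos [0.4744 0.1056 0.115 ] yaw 103.3 grip 0.598 57.3 F [-9.1  9.  11.9] q7 -0.32
t 8.33 pos [0.4746 0.1058 0.115 ] yaw 103.3 grip 0.604 58.0 F [-14.6   8.6  18.7] q7 -0.32
```

```bash
python3 -m creep '[[[0.5,-0.5,0],0],[[0.5,-0.5,0],0],[[0.5,-0.5,0],0]]' >/dev/null; python3 w.py 0.4732 0.1048 0.3 103.4|head -1;  python3 -m creep '[[[0.5,-0.5,0],0],[[0.5,-0.5,0],0],[[0.5,-0.5,0],0],[[0.5,-0.5,0],0],[[0.5,-0.5,0],0]]' 1 >/dev/null; python3 w.py 0.4732 0.1048 0.3 103.4; python3 -m creep '[[[5,0,-30],0],[[10,0,-70],0],[[10,0,-110],0],[[10,0,-150],0],[[10,0,-190],0]]' >/dev/null; python3 w.py 0.36 0.28 0.3 103.4
```

```text
t 8.58 pos [0.4744 0.1057 0.115 ] yaw 103.2 grip 0.6 57.4 F [-11.2   7.   15. ] q7 -0.32
t 9.0 pos [0.4751 0.104  0.1146] yaw 103.1 grip 1.005 0.0 F [ 0.2  0.  -0.1] q7 -0.32
shift [   1.1   -1.7 -185.4] twist -0.005
t 9.42 pos [0.4722 0.1143 0.3067] yaw 103.2 grip 0.997 0.0 F [0.9 0.2 1.3] q7 -0.15
shift [187.  -71.4   6.6] twist -0.003
```

```bash
python3 - <<'E'
from h import *
c=shot('scene'); P=cloud(c); hsv=cv2.cvtColor(c['pixels'],cv2.COLOR_RGB2HSV)
m=(cv2.inRange(hsv,(105,120,30),(130,255,255))>0); m[:, :250]=False
d=P[...,:2]-np.array([.4999,-.0073]); f=np.radians(103.4); X=np.array([np.cos(f),np.sin(f)]); Y=np.array([-X[1],X[0]])
z=P[...,2]; t=m&(abs(z-.072)<.006); print('z',np.nanmedian(z[t]),t.sum())
print(cv2.minAreaRect(np.stack([(d@X*1000)[t],(d@Y*1000)[t]],-1).astype(np.float32)))
cv2.imwrite('pics/placed.png',cv2.resize(c['pixels'][190:340,240:440],(800,600),interpolation=cv2.INTER_CUBIC)[...,::-1])
E
```

```text
z 0.07034943859397283 259
((109.45791625976562, 0.23703765869140625), (69.48857879638672, 52.76952362060547), 0.6147054433822632)
```

View pics/placed.png

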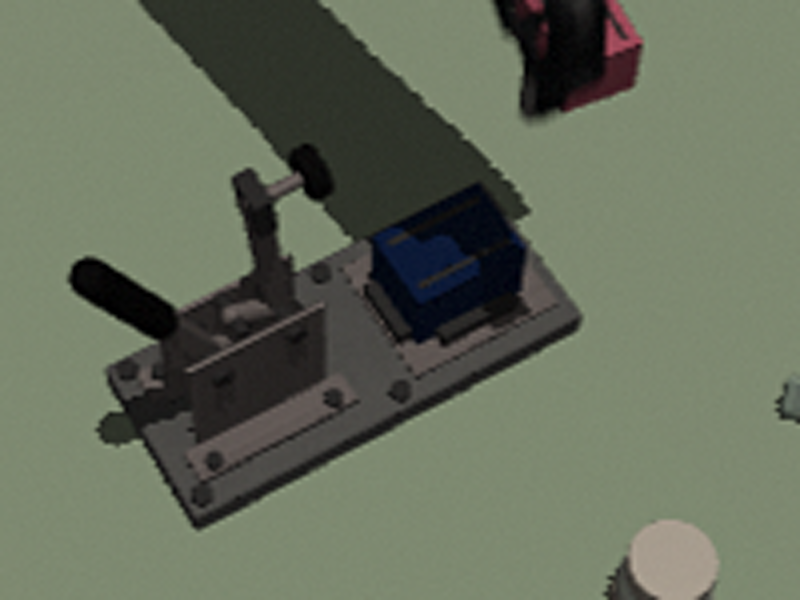

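Placed well: the top is at fixture (109.5, 0.2) mm, 0.6° off square, and the clamp is still open. Its handle tip is at crop (90,275). Next I go to the handle with the fingers shut.

```bash
python3 -m creep '[[[0,0,-30],0],[[0,0,-60],0],[[0,0,-90],0],[[-30,0,-95],0],[[-70,0,-95],0]]' 0 60 >/dev/null; python3 w.py 0.5115 -0.056 0.40 103.4
```

```text
t 9.88 pos [0.4889 0.0487 0.4026] yaw 103.6 grip 0.299 0.0 F [ 1.9 -0.9 -0.5] q7 0.03
shift [-107.1   -2.5    2.7] twist 0.003
```

```bash
python3 -m creep '[[[-40,-2,0],0],[[-80,-2,0],0],[[-107,-2,0],0],[[-107,-2,0],0],[[-107,-2,0],0]]' >/dev/null; python3 w.py 0.5115 -0.056 0.263 103.4
python3 - <<'E'
from h import *
c=shot('scene'); P=cloud(c)
d=P[...,:2]-np.array([.4999,-.0073]); f=np.radians(103.4); X=np.array([np.cos(f),np.sin(f)]); Y=np.array([-X[1],X[0]])
a=d@X*1000;b=d@Y*1000;z=P[...,2]*1000
for lo in range(110,250,15):
    m=(abs(b)<25)&(z>lo)&(z<lo+15)&(a<-40)&(a>-150); k=(abs(b)<25)&(z>lo)&(z<lo+15)&(a>-40)&(a<70)
    print(lo,m.sum(),[np.percentile(q[m],[5,95]).round(0).tolist() for q in(a,b) if m.any()],k.sum(),[np.percentile(q[k],[5,95]).round(0).tolist() for q in(a,b) if k.any()])
E
```

```text
t 10.3 pos [ 0.5111 -0.0604  0.3991] yaw 103.0 grip -0.002 0.0 F [-0.4  1.4 -0.2] q7 0.21
shift [  4.1   1.4 136.1] twist -0.007
110 25 [[-64.0, -50.0], [-6.0, 3.0]] 85 [[-30.0, 3.0], [-18.0, 11.0]]
125 18 [[-73.0, -55.0], [-9.0, 0.0]] 25 [[-10.0, 3.0], [-6.0, 1.0]]
140 41 [[-79.0, -61.0], [-10.0, -1.0]] 26 [[-11.0, 1.0], [-6.0, -0.0]]
155 43 [[-86.0, -66.0], [-10.0, -1.0]] 26 [[-13.0, -1.0], [-6.0, 0.0]]
170 43 [[-94.0, -73.0], [-10.0, -0.0]] 18 [[-14.0, -1.0], [-6.0, -1.0]]
185 47 [[-100.0, -81.0], [-10.0, -1.0]] 31 [[-15.0, 7.0], [-13.0, 7.0]]
200 75 [[-108.0, -88.0], [-10.0, 4.0]] 116 [[-16.0, 25.0], [-13.0, 8.0]]
215 28 [[-104.0, -95.0], [-6.0, 5.0]] 116 [[-15.0, 25.0], [-11.0, 10.0]]
230 0 [] 0 []
245 0 [] 0 []
```

```bash
python3 -m creep '[[[2,1,35],0],[[2,1,70],0],[[2,1,105],0],[[2,1,133],0],[[2,1,133],0]]' >/dev/null; python3 w.py 0.5115 -0.056 0.263 103.4
```

```text
t 10.77 pos [ 0.509  -0.0549  0.2618] yaw 103.3 grip -0.002 0.0 F [-0.8 -0.7  0.1] q7 0.15
shift [-1.6  2.1 -1.2] twist -0.001
```

```bash
python3 -m creep '[[[-10,1,0],0],[[-20,2,0],0],[[-30,2,3],0],[[-40,2,8],0],[[-51,2,15],0]]' >/dev/null; python3 w.py 0.5115 -0.056 0.263 103.4|head -1; python3 -m creep '[[[-8,0,5],0],[[-15,0,11],0],[[-22,0,19],0],[[-29,0,27],0],[[-36,0,36],0]]' >/dev/null; python3 w.py 0.5347 -0.1532 0.178 103.4
```

```text
t 11.18 pos [ 0.5263 -0.1069  0.2529] yaw 103.2 grip -0.0 0.9 F [2.1 1.1 1.7] q7 0.22
t 11.6 pos [ 0.5334 -0.1413  0.2147] yaw 103.2 grip 0.001 0.0 F [ 0.1 -0.   0.3] q7 0.25
shift [-11.9  -1.4  36.7] twist -0.004
```

```bash
python3 -m creep '[[[-4,-1,8],0],[[-7,-1,16],0],[[-10,-1,22],0],[[-12,-1,28],0],[[-12,-1,28],0]]' >/dev/null; python3 w.py 0.5347 -0.1532 0.178 103.4
python3 -m creep '[[[0,0,3],0],[[0,0,6],0],[[0,0,8],0],[[0,0,8],0]]' >/dev/null; python3 w.py 0.5347 -0.1532 0.173 103.4
```

```text
t 12.02 pos [ 0.5345 -0.1529  0.1861] yaw 103.2 grip -0.001 0.0 F [-1.1 -0.1 -0.4] q7 0.26
shift [-0.4  0.2  8.1] twist -0.004
t 12.35 pos [ 0.5348 -0.1525  0.1792] yaw 103.2 grip -0.002 0.0 F [-0.2  0.5 -0.9] q7 0.25
shift [-0.6 -0.3  6.2] twist -0.004
```

```bash
python3 - <<'E'
from h import *
c=shot('scene'); cv2.imwrite('pics/handle.png',cv2.resize(c['pixels'][190:340,220:420],(800,600),interpolation=cv2.INTER_CUBIC)[...,::-1])
E
```

```text
(no output)
```

View pics/handle.png

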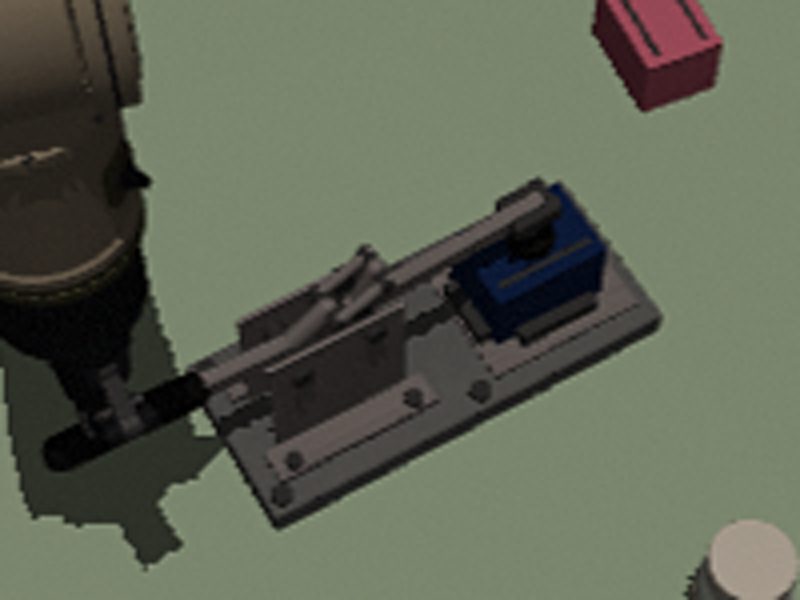

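The pad is on the block at crop (530,235) and the handle is near level under the fingers at (120,410). I push further to confirm it is home.

```bash
for i in 1 2 3; do python3 -m creep '[[[0,0,1],0],[[0,0,2],0],[[0,0,2],0]]' >/dev/null; python3 w.py 0.5347 -0.1532 0.173 103.4|head -1; done
```

```text
t 12.65 pos [ 0.5354 -0.1526  0.1783] yaw 103.2 grip -0.001 2.4 F [-1.8 -0.5  5.8] q7 0.25
t 12.9 pos [ 0.5355 -0.1526  0.1778] yaw 103.2 grip 0.003 9.9 F [-8.9  1.6 19.4] q7 0.25
t 13.15 pos [ 0.5357 -0.1525  0.1774] yaw 103.2 grip -0.004 18.1 F [-15.9   3.9  36.4] q7 0.25
```

It meets a rigid stop at the expected height, so the handle is home. I retreat and check.

```bash
python3 -m creep '[[[0,0,-8],0],[[0,0,-30],0],[[0,0,-70],0],[[0,0,-110],0],[[0,0,-150],0]]' >/dev/null; python3 -m creep '[[[-40,0,0],0],[[-80,0,0],0],[[-120,0,0],0],[[-120,0,0],0],[[-120,0,0],0]]' >/dev/null; python3 w.py 0.5 -0.3 0.33 103.4
python3 - <<'E'
from h import *
c=shot('scene'); P=cloud(c); hsv=cv2.cvtColor(c['pixels'],cv2.COLOR_RGB2HSV)
d=P[...,:2]-np.array([.4999,-.0073]); f=np.radians(103.4); X=np.array([np.cos(f),np.sin(f)]); Y=np.array([-X[1],X[0]])
a=d@X*1000;b=d@Y*1000;z=P[...,2]*1000
m=(abs(b)<5)&(z>60)&(z<160)&(a<-95)&(a>-182); print('handle top',m.sum(),np.polyfit(a[m],z[m],1),z[m].mean())
m=(cv2.inRange(hsv,(105,120,30),(130,255,255))>0)&(abs(z-72)<6); print(cv2.minAreaRect(np.stack([a[m],b[m]],-1).astype(np.float32)),np.median(z[m]))
cv2.imwrite('pics/final.png',c['pixels'][...,::-1])
E
```

```text
t 13.98 pos [ 0.562  -0.2722  0.3227] yaw 102.9 grip -0.005 0.0 F [ 0.   1.2 -0.6] q7 0.46
shift [-13.2 -66.7  -7.3] twist -0.008
handle top 187 [-5.17301801e-02  9.70264684e+01] 104.22766077794786
((109.61849975585938, -2.889535903930664), (73.53195190429688, 48.354576110839844), 5.128296852111816) 70.61577040715582
```

View pics/final.png

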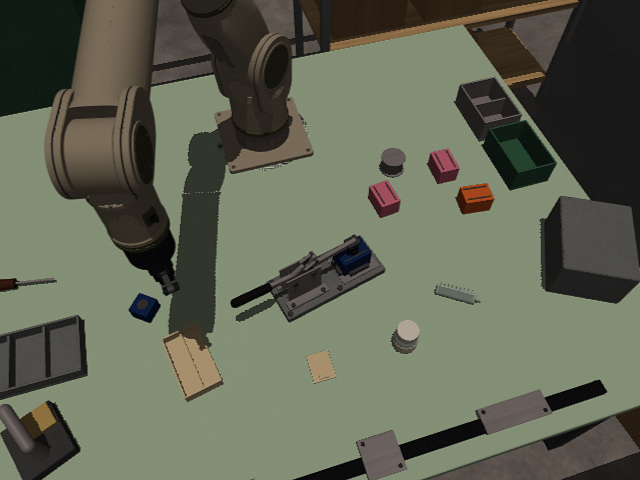

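The handle slope of 0.052 rad means the joint is at about 1.08, locked, and the bystanders look unmoved. The pressure arm hides part of the block, so I check squareness from its visible side edge.

```bash
python3 - <<'E'
from h import *
f=np.radians(103.4); X=np.array([np.cos(f),np.sin(f)]); Y=np.array([-X[1],X[0]])
for n in('scene','top'):
    c=shot(n); P=cloud(c); hsv=cv2.cvtColor(c['pixels'],cv2.COLOR_RGB2HSV)
    d=P[...,:2]-np.array([.4999,-.0073]); a=d@X*1000;b=d@Y*1000;z=P[...,2]*1000
    m=(cv2.inRange(hsv,(105,100,20),(130,255,255))>0)&(z>40)&(z<76)&(a>60)&(a<160)
    A,B=a[m],b[m]; bins=np.arange(78,144,6)
    lo=[(x+3,np.percentile(B[(A>=x)&(A<x+6)],3)) for x in bins if ((A>=x)&(A<x+6)).sum()>4]
    lo=np.array(lo); print(n,len(A),'a',np.percentile(A,[1,99]).round(1),'b',np.percentile(B,[1,99]).round(1),'side edge slope',np.polyfit(*lo.T,1).round(3),lo[:,1].round(1))
E
```

```text
scene 470 a [ 74.2 144.1] b [-27.3  19. ] side edge slope [ 4.0000e-03 -2.7299e+01] [-26.8 -27.2 -26.8 -26.7 -26.5 -27.1 -27.  -27.3 -27.2 -26.8 -26. ]
top 296 a [ 76.1 145.8] b [-25.   26.3] side edge slope [ 1.8000e-02 -2.5984e+01] [-24.2 -24.1 -23.7 -23.7 -25.3 -24.2 -25.  -24.2 -23.1 -23.  -22.8]
```

Square and seated against both stops.

```bash
python3 -c "
from workcell import manip
print(manip.hand_in())"
```

```text
the job is handed in; nothing more can be done
None
```

The transformer is seated flat and square against both stops and released, the clamp handle is locked fully home with the pad on the block, and the job is handed in at about 14 s; the hand-in returned no verdict, and pad force was not measured directly.

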